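# Load the slanted bottle rack and lock it

### The job

Pick up the three closed white tablet bottles from the dispensary counter one by one and drop each, cap uppermost, fully home into the slanted rack pocket of its own size. When all three are in and let go, push the rack's lock lever fully over, away from the robot. Leave the vial, the loose cap and everything else on the counter where they are.

Things in the scene. Friction and masses are not known exactly. Their poses are not given: they have to be found in the camera images.
- bottle_large: Closed white plastic tablet bottle (large of the three), standing: body 60 mm across, 115 mm tall in all, its ribbed cap 50 mm across and 26 mm tall at the top with a slightly narrower neck 8 mm long just below it, paper label round the body. Origin: centre of its underside; z: up along its axis to the cap.
- bottle_medium: Closed white plastic tablet bottle (medium of the three), standing: body 48 mm across, 104 mm tall in all, its ribbed cap 40 mm across and 26 mm tall at the top with a slightly narrower neck 8 mm long just below it, paper label round the body. Origin: centre of its underside; z: up along its axis to the cap.
- bottle_small: Closed white plastic tablet bottle (small of the three), standing: body 38 mm across, 94 mm tall in all, its ribbed cap 32 mm across and 26 mm tall at the top with a slightly narrower neck 8 mm long just below it, paper label round the body. Origin: centre of its underside; z: up along its axis to the cap.
- pocket_large (a point): The rack's large pocket: round blind bore 64 mm across, 42 mm deep, in a grey block (90 x 92 mm, 55 thick) slanting towards the rack's -x side; for the large bottle (60 mm). This point: centre of the bore's floor; z: out along the bore, 0.52 rad (30 deg) from vertical; y: level, along the row. The three blocks stand side by side in any order, 105 mm apart.
- pocket_medium (a point): The rack's medium pocket: round blind bore 52 mm across, 42 mm deep, in a grey block (90 x 92 mm, 55 thick) slanting towards the rack's -x side; for the medium bottle (48 mm). This point: centre of the bore's floor; z: out along the bore, 0.52 rad (30 deg) from vertical; y: level, along the row. The three blocks stand side by side in any order, 105 mm apart.
- pocket_small (a point): The rack's small pocket: round blind bore 42 mm across, 42 mm deep, in a grey block (90 x 92 mm, 55 thick) slanting towards the rack's -x side; for the small bottle (38 mm). This point: centre of the bore's floor; z: out along the bore, 0.52 rad (30 deg) from vertical; y: level, along the row. The three blocks stand side by side in any order, 105 mm apart.
- rack: Aluminium base plate of the loading rack, 140 by 400 by 12 mm, fixed to the counter, carrying the three pocket blocks in a row along its y and the lock lever at the +y end. Origin: underside, below the middle pocket block; -x: the side the pockets lean to (robot's side); +x: away from the robot.
- lock (a joint): Lock lever at the +y end of the rack: 0 leans 0.5 rad to the rack's -x side (open, towards the robot), 1.0 leans 0.5 rad to +x (locked, away). It stays where it is left and moves easily (under 2 N at the tip).
- lock_tip (a point): Centre of the black ball (26 mm across) at the end of the lock lever; the steel arm (10 mm thick) runs 100 mm from here to a level pivot (along the rack's y) 34 mm above the counter. Low steel block 70 by 50 mm, 25 mm tall, round the pivot.
- vial: Bystander: small amber vial, 38 mm across, 66 mm tall, standing among the bottles. Origin: centre of its underside.
- spare_cap: Bystander: loose white cap, 42 mm across, 18 mm tall, lying among the bottles. Origin: centre of its underside.
- jar: Bystander: squat white jar, 72 mm across, 100 mm tall, left of the rack. Origin: centre of its underside.
- mouse: Bystander: white computer mouse, 66 mm across, 34 mm tall, at the left. Origin: centre of its underside.
- spatula: Bystander: counting spatula, 200 mm long, lying at the right. Origin: its middle, underside.
Not all that is in view belongs to the job. Leave any purple look-alike of the bottle_medium alone. What is shaped like the bottle_large but purple is not meant.

How it is judged (in metres and radians):
On the way, in this order (a step that is already met when the one before it is completed fails the run):
1. all three bottles are home in their own pockets and let go (distance between bottle_large and pocket_large below 0.01 m and angle between the z axis of bottle_large and the z axis of pocket_large, either way round below 0.13 rad and contact force between the fingers and bottle_large below 0.1 N and distance between bottle_medium and pocket_medium below 0.01 m and angle between the z axis of bottle_medium and the z axis of pocket_medium, either way round below 0.13 rad and contact force between the fingers and bottle_medium below 0.1 N and distance between bottle_small and pocket_small below 0.01 m and angle between the z axis of bottle_small and the z axis of pocket_small, either way round below 0.13 rad and contact force between the fingers and bottle_small below 0.1 N), for 0.2 s.
2. the lock lever is pushed over with the bottles still home (all of step 1 and value of joint lock above 0.85 rad), for 0.2 s.
At the end, for the whole second after the job is handed in: Each bottle stands cap up in the pocket of its own size, the centre of its underside within 10 mm of the centre of the pocket's floor and its axis within 0.13 rad of the pocket's, let go and at rest (under 0.02 m/s); the lock lever reads over 0.85 rad (all of step 2 and linear speed of each of bottle_large, bottle_medium, bottle_small below 0.02 m/s); the robot touches nothing.
It fails at once if a bystander (vial, loose cap, jar, mouse, spatula) is moved by more than 30 mm (distance of any of vial, spare_cap, jar, mouse, spatula from where it was at the start of the episode above 0.03 m).
It also fails if it takes over 70 s, if anything falls off the work surface, if the arm or the gripper's body presses on something with over 40 N, if the wrist force passes 120 N, or if a joint passes its speed limit or range.

### The arm

A 6-joint arm with a two-finger parallel gripper is mounted at the origin on the work surface. World frame = base frame: x ahead of the robot, y to its left, z up, the work surface at z = 0. Lengths are in m, angles in degrees, forces in N, time in s.
With the tool pointing down it reaches from about 0.25 to 0.725 m from the base axis. Payload 9.7 kg.
Tool frame: the origin (TCP) lies between the finger pads; the fingertips stand 19 mm ahead of it and the grasp point (between the pads) is the TCP; z points along the fingers, y is the line along which they close (so a half turn about z gives the same grasp; the last joint's range is limited). The gripper opens to 85 mm and grips with 20 to 120 N. Pads are 22 mm wide; open, the fingers measure 114 mm over their backs; the gripper's body (76 mm by 85 mm) begins 54 mm behind the grasp point. The pads swing forward as they close: fully open they stand 13 mm farther back than shut.
Start: joints at [71.219, 4.979, 10.078, 95.1, 0, 90], TCP at [0.177, 0.521, 0.25] pointing down, gripper open.
Joint ranges: [-179.16, 179.16], [-48.56, 103.87], [-65.8, 70.77], [-126.05, 130.52], [-82.76, 87.17], [-180, 180]. Speed limits (degrees/s): [127.2, 127.2, 147.25, 180, 180, 180].

### API

Orientations are given as [roll, pitch, yaw] about the fixed x, y, z axes, in that order (R = Rz(yaw) Ry(pitch) Rx(roll)).
In Python, from workcell import bot gives the robot as it stands. The module is installed in compiled form; this text tells all that it offers.
- The arm moves only by the shell command python3 -m crank 'ROWS' [OPENING] [FORCE]. ROWS is JSON, a list that holds one entry, the list of rows, each a list of 6 numbers: the shift along the world's x, y, z as a fraction of full scale, then the turn, a rotation vector about the world's x, y, z as a fraction of full scale. In form: [[[x, y, z, wx, wy, wz], ...]]. A call has 1 to 20 rows; each row shifts and turns the commanded pose from where the row before left it; what a row does not reach is not made up. Full scale, the value 1, is 20 mm for a shift and 0.12 rad for a turn. A row lasts 1/12 s, in which the tool goes at most 41.7 mm and 7.16 degrees, less where a joint would pass 70% of its speed; a pose out of reach is approached as far as the arm can. A call with a number of a shift or a turn outside -1 to 1 is refused whole. A call with a gripper value outside its range is refused whole. OPENING is the opening, from 0 (shut) to 1 (fully open), set as the call begins (- or left out, the last holds). The fingers move at their own pace and stop on an object; FORCE is the grip in N (left out, the last holds). Time passes only in rows, so rows that do not move let the fingers close. It gives the time, the measured TCP pose, the force, the opening and the grip force at its end, in the units of the state.
- bot.get_obs(): the state, without advancing time (a new reading comes with each control period).
- bot.camera(name): name is "side" or "top" or "wrist"; returns the picture (420x560x3 uint8, red, green, blue); there is no depth.
- bot.camera_model(name): a dict with "vertical_fov" (degrees; the focal length in pixels is half the picture's height over the tangent of half this angle, whatever the lens; pixels are square), "cx", "cy" (the principal point, pixels), "R" (3x3) and "t" (3): a world point X has camera coordinates R X + t. Camera axes: x right, y down, z forward; pixel columns grow to the right and rows downward; lengths in m; the calibration is good to about 2 mm. A picture is of the moment at which its call begins: read the wrist's pose just before it. camera_model takes no time and is no camera call; for the wrist camera it gives the pose at the moment of the call.
- bot.job_done(): hands the job in; it is judged then, once.
The state is a dict: "time": time; "q": joint angles; "qd": joint speeds; "joint_efforts": joint torques, N m; "ee_pos": TCP position; "tcp_rot": TCP orientation; "wrist_force": force on the tool from outside, world axes, zero at the start; "torque": the same for the moment, N m; "opening": finger opening in m; "grasp_force": force on a finger pad.
Only numpy, scipy, OpenCV 4.12 (cv2) and the standard library are available. Lean on these libraries where they do the work, as an engineer would, in place of code of your own. Each camera call takes 0.05 s, during which the arm holds its last target. There are 200 camera calls.

## Working session

There is one attempt and no reset: what is moved stays moved. The work goes in short steps, Python scripts to look and compute and a shell command to move; the robot and the scene stay as the last step left them, time stands still between calls to the robot, and variables do not carry over. Pictures are saved under pics/ and viewed, at most 10 in all, crops included, and the job is handed in when it is done.

```bash
mkdir -p pics
cat > h.py <<'E'
import numpy as np, cv2
from workcell import bot
def snap(n,f):
    im=bot.camera(n); cv2.imwrite('pics/'+f,cv2.cvtColor(cv2.resize(im,(784,588),interpolation=cv2.INTER_CUBIC),cv2.COLOR_RGB2BGR)); cv2.imwrite('pics/raw_'+f,im[:,:,::-1])
def cam(n):
    m=bot.camera_model(n); f=210/np.tan(np.radians(m['vertical_fov']/2)); return f,m['cx'],m['cy'],np.array(m['R']),np.array(m['t'])
def px2w(n,u,v,z,s=1.4):
    f,cx,cy,R,t=cam(n); d=R.T@np.array([((u+.5)/s-.5-cx)/f,((v+.5)/s-.5-cy)/f,1]); c=-R.T@t; return c+d*(z-c[2])/d[2]
def w2px(n,X,s=1.4):
    f,cx,cy,R,t=cam(n); p=R@np.array(X)+t; return np.array([f*p[0]/p[2]+cx,f*p[1]/p[2]+cy])*s
E
python3 - <<'E'
from h import *
snap('top','top.png'); snap('side','side.png')
for n in('top','side'):
    f,cx,cy,R,t=cam(n); print(n,f,cx,cy,-R.T@t,R.round(3).tolist())
print(bot.get_obs())
E
```

```text
top 541.8956816100832 285.84604129133464 212.75196180616297 [0.20117809 0.03574803 1.36487967] [[-0.159, -0.987, -0.004], [-0.965, 0.156, -0.212], [0.21, -0.03, -0.977]]
side 386.39880854526945 270.69202302500355 210.36439806785938 [-0.03244152 -0.45065664  0.68447459] [[0.652, -0.758, -0.02], [-0.499, -0.409, -0.764], [0.572, 0.508, -0.645]]
{'time': 0.1, 'q': array([7.12183527e+01, 5.00803914e+00, 1.00424172e+01, 9.50994572e+01,
       5.47532538e-04, 9.00021362e+01]), 'qd': array([ 0.11611775, -0.08218489,  0.17559099,  0.02683576,  0.03207822,
        0.04095371]), 'joint_efforts': array([ 1.76271576e-03, -5.21562231e+01,  4.65653551e+01,  1.60068262e-02,
        4.99179066e-05, -2.89065019e-05]), 'ee_pos': array([0.17702462, 0.52056081, 0.24968374]), 'tcp_rot': array([-1.79934921e+02, -5.45105744e-04,  1.61216216e+02]), 'wrist_force': array([-0.18958153, -0.10519809,  0.28313801]), 'torque': array([-0.00622637, -0.00747358,  0.03386123]), 'grasp_force': 0.0, 'opening': 0.08543838422820813}
```

View pics/top.png

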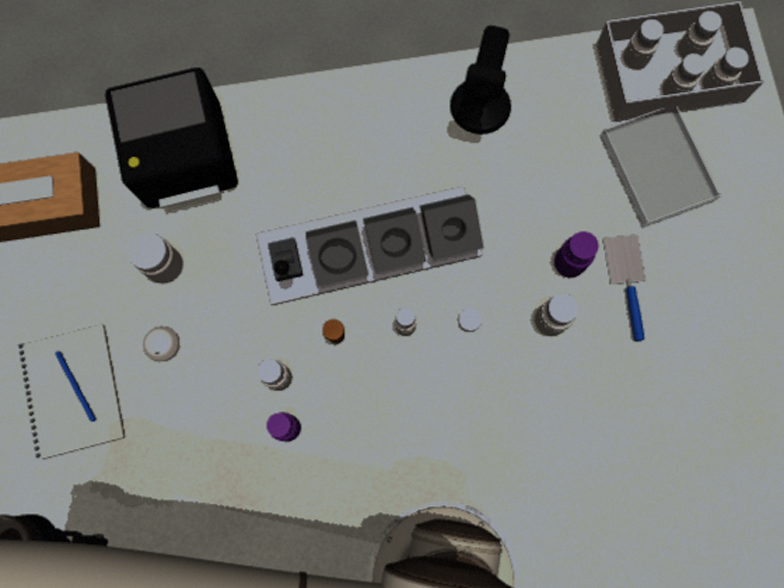

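View pics/side.png

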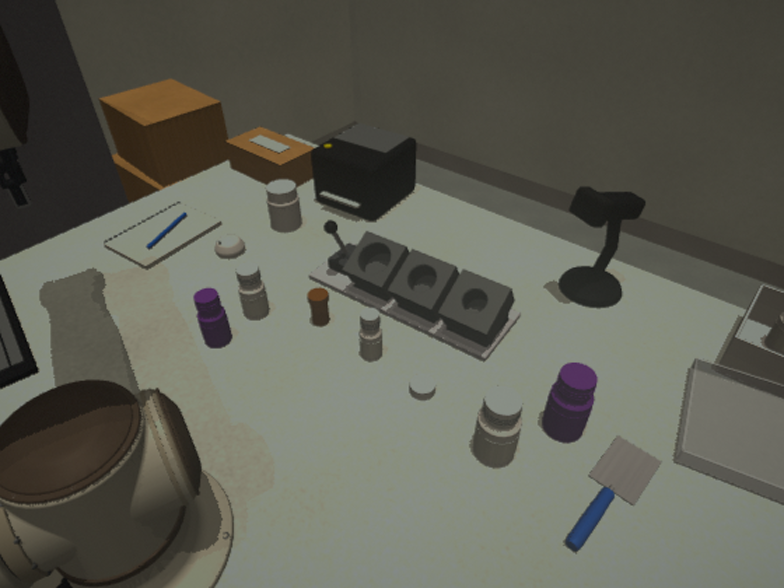

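Candidates in the top view. White and on the counter: (274,374), (405,320), (560,310). Not meant: purple (283,426) and (577,252), jar (152,250), cap (470,320), and the boxed bottles at top right. I choose the three white ones (medium, small, large) and check them in a close crop together with the rack.

Run:
```python
import cv2,numpy as np
im=cv2.imread('pics/raw_top.png'); im=np.clip(im.astype(float)*1.4,0,255).astype(np.uint8)
out=np.zeros((600,720,3),np.uint8)
for i,(x,y) in enumerate([(166,238),(260,199),(366,198)]):
    out[:240,240*i:240*i+240]=cv2.resize(im[y:y+60,x:x+60],None,fx=4,fy=4,interpolation=cv2.INTER_CUBIC)
out[240:,:680]=cv2.resize(im[132:222,180:350],None,fx=4,fy=4,interpolation=cv2.INTER_CUBIC)
cv2.imwrite('pics/c1.png',out)
```

```text
(no output)
```

View pics/c1.png

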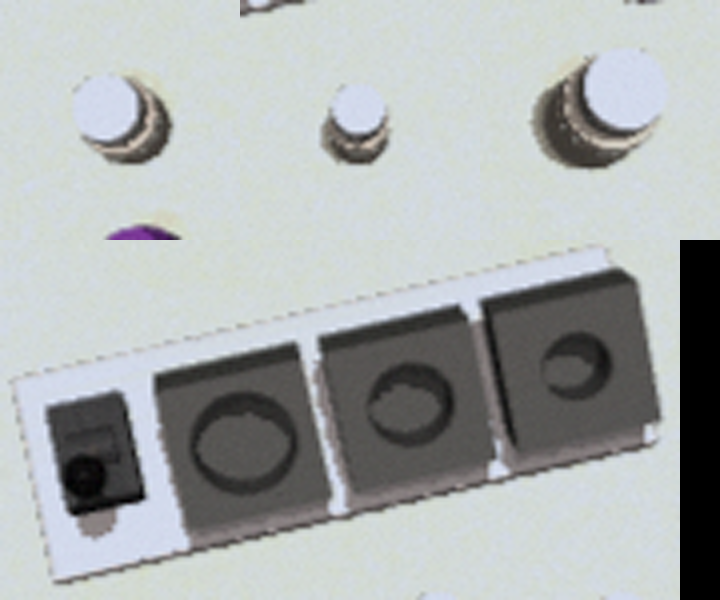

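The crop shows the plain white medium, small and large bottles at crop (107,108), (358,109) and (624,90). The bores are large (244,442), medium (411,403) and small (577,365), and the lever ball is at (85,475).

Run:
```python
import cv2,numpy as np
im=cv2.imread('pics/raw_side.png'); im=np.clip(im.astype(float)*1.5,0,255).astype(np.uint8)
cv2.imwrite('pics/c2.png',cv2.resize(im[150:260,220:375],None,fx=5,fy=5,interpolation=cv2.INTER_CUBIC))
```

```text
(no output)
```

View pics/c2.png

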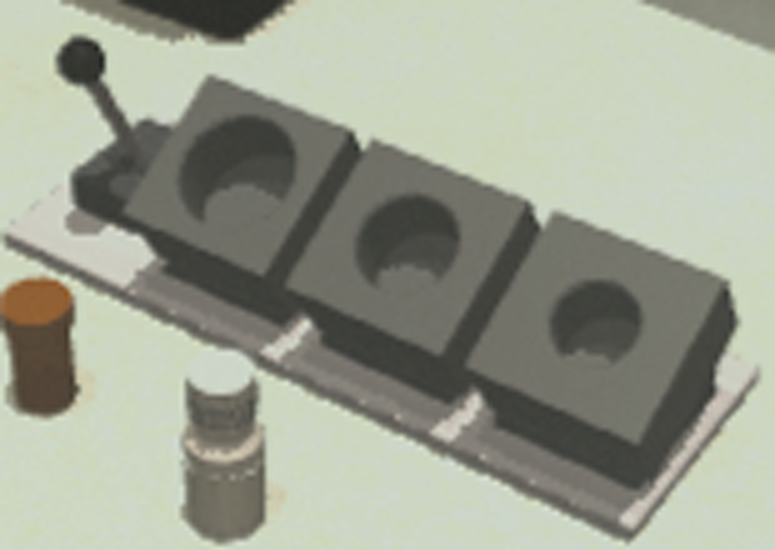

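The side crop shows bore mouths at large (238,172), medium (407,247) and small (595,325), and the ball at (81,61).

```bash
cat > m.py <<'E'
from h import *
def P(n):
    f,cx,cy,R,t=cam(n); return np.array([[f,0,cx],[0,f,cy],[0,0,1]])@np.c_[R,t]
def tri(a,b):
    X=cv2.triangulatePoints(P('top'),P('side'),np.array(a,float).reshape(2,1),np.array(b,float).reshape(2,1)); return (X[:3]/X[3]).ravel()
T=lambda x,y,x0,y0,s:(x0+(x+.5)/s-.5,y0+(y+.5)/s-.5)
top=[T(244,202,180,132,4),T(411,163,180,132,4),T(577,125,180,132,4),T(85,235,180,132,4)]
side=[T(238,172,220,150,5),T(407,247,220,150,5),T(595,325,220,150,5),T(81,61,220,150,5)]
for a,b in zip(top,side):
    X=tri(a,b); print(X.round(4), (w2px('top',X,1)-a).round(1),(w2px('side',X,1)-b).round(1), 'top@z82',px2w('top',*a,.082,1).round(4),'side@82',px2w('side',*b,.082,1).round(4))
for n,(c,z) in dict(med=(T(107,108,166,238,4),.104),small=(T(118,109,260,199,4),.094),large=(T(144,90,366,198,4),.115)).items(): print(n,px2w('top',*c,z,1).round(4))
for c in [(14,140),(55,342),(605,8)]: print(px2w('top',*T(*c,180,132,4),.012,1).round(4))
print('plate side',px2w('side',*T(630,535,220,150,5),.006,1))
for c,z in [((222,371),.094)]: print('small side',px2w('side',*T(*c,220,150,5),z,1))
print('med side',px2w('side',248,272,.104),'large side',px2w('side',503,404,.115))
for n,c,z in (('vial',(333,328),.066),('cap',(470,319),.018)): print(n,px2w('top',*c,z))
E
python3 m.py
```

```text
[0.5681 0.0933 0.0909] [ 0.1 -0.1] [-0.2  0.1] top@z82 [0.5704 0.0939 0.082 ] side@82 [0.5776 0.1012 0.082 ]
[ 0.5767 -0.0109  0.0886] [-0.  0.] [ 0. -0.] top@z82 [ 0.5786 -0.0111  0.082 ] side@82 [ 0.5833 -0.006   0.082 ]
[ 0.5841 -0.1153  0.0898] [ 0. -0.] [-0.1  0. ] top@z82 [ 0.5864 -0.1162  0.082 ] side@82 [ 0.5923 -0.111   0.082 ]
[0.552  0.1871 0.129 ] [ 0. -0.] [-0.1  0. ] top@z82 [0.5653 0.1929 0.082 ] side@82 [0.6016 0.2409 0.082 ]
med [0.3845 0.2323 0.104 ]
small [ 0.4414 -0.0057  0.094 ]
large [ 0.4088 -0.2684  0.115 ]
[0.6559 0.2391 0.012 ]
[0.5182 0.2292 0.012 ]
[ 0.6838 -0.1567  0.012 ]
plate side [ 0.55285935 -0.16468712  0.006     ]
small side [ 0.44548514 -0.00466614  0.094     ]
med side [0.38257798 0.22632154 0.104     ] large side [ 0.40698485 -0.27234848  0.115     ]
vial [0.44635306 0.12011627 0.066     ]
cap [ 0.4323437  -0.12331853  0.018     ]
```

```bash
python3 -m crank '[[[0.69,-0.96,0,0,0,0.22],[0.69,-0.96,0,0,0,0.22],[0.69,-0.96,0,0,0,0.22],[0.69,-0.96,0,0,0,0.22],[0.69,-0.96,0,0,0,0.22],[0.69,-0.96,0,0,0,0.22],[0.69,-0.96,0,0,0,0.22],[0.69,-0.96,0,0,0,0.22],[0.69,-0.96,0,0,0,0.22],[0.69,-0.96,0,0,0,0.22],[0.69,-0.96,0,0,0,0.22],[0.69,-0.96,0,0,0,0.22],[0.69,-0.96,0,0,0,0.22],[0.69,-0.96,0,0,0,0.22],[0.69,-0.96,0,0,0,0.22],[0,0,0,0,0,0],[0,0,0,0,0,0],[0,0,0,0,0,0]]]' 1 30
python3 - <<'E'
from h import *
snap('wrist','w1.png'); print(bot.get_obs()['q'].round(1)); f,cx,cy,R,t=cam('wrist'); print(f,-R.T@t,R.round(3).tolist(), w2px('wrist',[.3845,.2323,.104]))
E
```

```text
time: 1.6
ee_pos: [0.3839, 0.2328, 0.2501]
tcp_rot: [-180.0, -0.0, -176.1]
wrist_force: [-1.0, -0.3, -0.1]
opening: 0.0855
grasp_force: 0.0
[31.3 -8.7 -3.3 95.5  0.  27.4]
312.59105000717835 [0.31563515 0.22850468 0.37288892] [[-0.069, 0.998, 0.001], [0.96, 0.066, 0.273], [0.272, 0.02, -0.962]] [382.35618277 277.50809446]
```

View pics/w1.png

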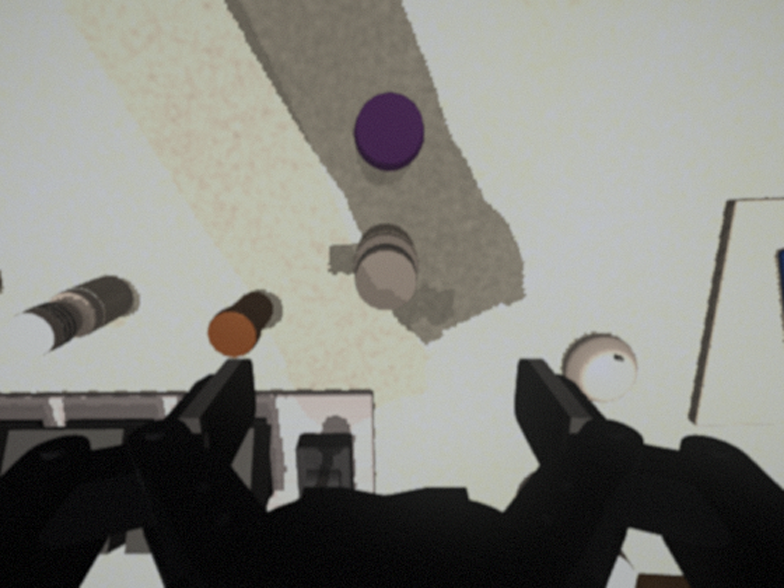

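The medium cap is at (386,279), centred between the fingers, with purple at (388,131) behind it and the vial at (232,333). Next I look at the rack bores from close by.

```bash
python3 -c "
from h import *
print(px2w('wrist',386,279,.104),px2w('wrist',389,130,.104))"
python3 -m crank '[[[0.98,-0.9,0.2,0,0,0],[0.98,-0.9,0.2,0,0,0],[0.98,-0.9,0.2,0,0,0],[0.98,-0.9,0.2,0,0,0],[0.98,-0.9,0.2,0,0,0],[0.98,-0.9,0.2,0,0,0],[0.98,-0.9,0.2,0,0,0],[0.98,-0.9,0.2,0,0,0],[0.98,-0.9,0.2,0,0,0],[0.98,-0.9,0.2,0,0,0],[0.98,-0.9,0.2,0,0,0],[0.98,-0.9,0.2,0,0,0],[0.98,-0.9,0.2,0,0,0],[0,0,0,0,0,0],[0,0,0,0,0,0],[0,0,0,0,0,0]]]'
python3 - <<'E'
from h import *
snap('wrist','w2.png')
for X in ([.5704,.0939,.082],[.5786,-.0111,.082],[.5864,-.1162,.082]): print(w2px('wrist',X))
E
```

```text
[0.38519406 0.23453772 0.104     ] [0.29617001 0.23004265 0.104     ]
time: 2.98
ee_pos: [0.6387, -0.0002, 0.3018]
tcp_rot: [180.0, -0.1, -176.1]
wrist_force: [-0.6, 0.5, -0.6]
opening: 0.0855
grasp_force: 0.0
[513.45639696 174.01921917]
[374.66754319 175.11419668]
[235.77807076 175.65655174]
```

View pics/w2.png

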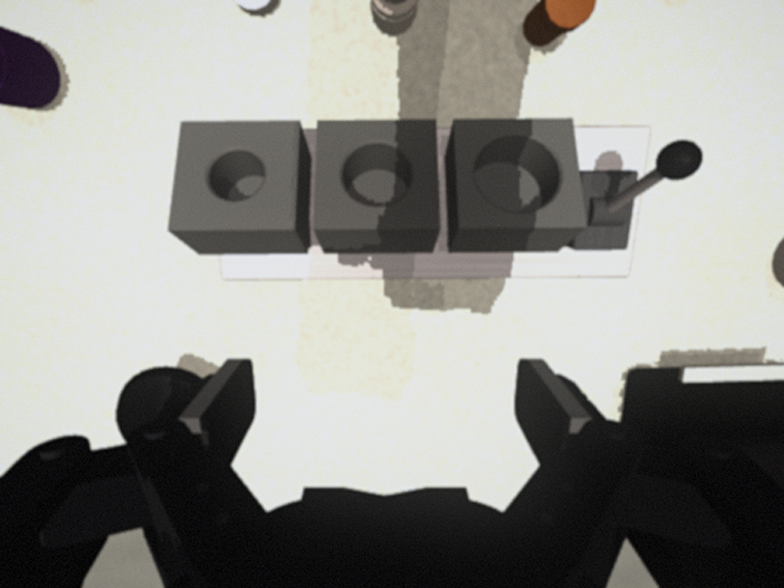

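The wrist view shows mouths at large (516,174), medium (377,174) and small (236.5,175.5), within about 2 px of prediction. The ball is at (679,159).

Run:
```python
from h import *
W=[px2w('wrist',*c,.082) for c in [(516,174),(377,174.3),(236.5,175.5)]]
T=np.array([[.5704,.0939],[.5786,-.0111],[.5864,-.1162]])
print(np.round(W,4), np.linalg.norm(W[0]-W[2]),np.linalg.norm(T[0]-T[2]))
print('ball',px2w('wrist',679,159,.1218), 'plate',[px2w('wrist',*c,.012).round(4) for c in [(650,126),(629,276),(222,279)]])
```

```text
[[ 0.5701  0.0957  0.082 ]
 [ 0.5777 -0.0095  0.082 ]
 [ 0.5861 -0.1158  0.082 ]] 0.21205379406890135 0.21070835294311424
ball [0.55294932 0.19072204 0.1218    ] plate [array([0.5208, 0.2287, 0.012 ]), array([0.6577, 0.2406, 0.012 ]), array([ 0.6884, -0.1547,  0.012 ])]
```

```bash
python3 -m crank '[[[-0.985,-0.024,0,0,0,0],[-0.985,-0.024,0,0,0,0],[-0.985,-0.024,0,0,0,0],[-0.985,-0.024,0,0,0,0],[-0.985,-0.024,0,0,0,0],[-0.985,-0.024,-0.5,0,0,0],[-0.985,-0.024,-0.5,0,0,0],[-0.985,-0.024,-0.5,0,0,0],[-0.985,-0.024,-0.5,0,0,0],[-0.985,-0.024,-0.5,0,0,0],[0,0,-0.94,0,0,0],[0,0,-0.94,0,0,0],[0,0,-0.94,0,0,0],[0,0,-0.94,0,0,0],[0,0,-0.94,0,0,0],[0,0,-0.94,0,0,0],[0,0,-0.94,0,0,0],[0,0,-0.94,0,0,0],[0,0,-0.94,0,0,0],[0,0,0,0,0,0]]]'
python3 -m crank '[[[0,0,0,0,0,0],[0,0,0,0,0,0],[0,0,0,0,0,0],[0,0,0,0,0,0],[0,0,0,0,0,0],[0,0,0,0,0,0],[0,0,0,0,0,0],[0,0,0,0,0,0]]]' 0.2 30
```

```text
time: 4.7
ee_pos: [0.4395, -0.0052, 0.0801]
tcp_rot: [180.0, -0.2, -176.0]
wrist_force: [-0.6, -0.2, -0.8]
opening: 0.0855
grasp_force: 0.0
time: 5.37
ee_pos: [0.4425, -0.0061, 0.0842]
tcp_rot: [-180.0, 0.1, -176.1]
wrist_force: [-1.9, 0.6, 7.0]
opening: 0.0302
grasp_force: 29.4
```

```bash
python3 -m crank '[[[0,0,1,0,0,0],[0,0,1,0,0,0],[0,0,1,0,0,0],[0,0,1,0,0,0],[0,0,1,0,0,0],[0,0,1,0,0,0],[0,0,1,0,0,0],[0.62,-0.81,0,0.047,-0.621,0],[0.62,-0.81,0,0.047,-0.621,0],[0.62,-0.81,0,0.047,-0.621,0],[0.62,-0.81,0,0.047,-0.621,0],[0.62,-0.81,0,0.047,-0.621,0],[0.62,-0.81,0,0.047,-0.621,0],[0.62,-0.81,0,0.047,-0.621,0],[0,0,-1,0,0,0],[0,0,-1,0,0,0],[0,0,0,0,0,0],[0,0,0,0,0,0],[0,0,0,0,0,0]]]'
cat > tgt.py <<'E'
from h import *
from scipy.spatial.transform import Rotation as Ro
import sys
# usage: tgt.py size g ; remaining moves in units
y=np.radians(4.3); a=np.array([-.5*np.cos(y),-.5*np.sin(y),.866])
M=dict(s=(np.array([.5861,-.1151,.084]),.094),m=(np.array([.5782,-.0104,.084]),.104),l=(np.array([.5703,.0943,.084]),.115))
def goal(k,g,up): m,h=M[k]; return m+(-.042+h-g+up)*a
if __name__=='__main__':
    k,g,up=sys.argv[1],float(sys.argv[2]),float(sys.argv[3]); o=bot.get_obs()
    R=Ro.from_euler('xyz',o['tcp_rot'],degrees=True); Y=np.array([np.sin(y),-np.cos(y),0]);Z=-a; G=Ro.from_matrix(np.c_[np.cross(-Y*-1,Z)*1,Y,Z]) if 0 else None
    ys=R.as_matrix()[:,1]; Y=np.array([-np.sin(y),np.cos(y),0]); Y*=np.sign(Y@ys)
    G=Ro.from_matrix(np.c_[np.cross(Y,Z),Y,Z])
    d=goal(k,g,up)-o['ee_pos']; print('to goal units',(d/.02).round(2),'rot units',((G*R.inv()).as_rotvec()/.12).round(2),'axis units/20mm in',(-a).round(3),'depth along axis',(d@-a).round(4))
E
python3 tgt.py s .0098 .03
python3 - <<'E'
from h import *
im=bot.camera('side');
import cv2
im=np.clip(im.astype(float)*1.4,0,255).astype(np.uint8)[110:260,220:420]
cv2.imwrite('pics/s1.png',cv2.resize(im[:,:,::-1],None,fx=4,fy=4,interpolation=cv2.INTER_CUBIC))
E
```

```text
time: 6.95
ee_pos: [0.529, -0.1195, 0.1844]
tcp_rot: [179.8, 30.0, -176.1]
wrist_force: [-0.1, 0.9, -1.2]
opening: 0.0299
grasp_force: 30.2
to goal units [ 1.05  0.08 -1.89] rot units [-0.03  0.    0.05] axis units/20mm in [ 0.499  0.037 -0.866] depth along axis 0.0434
```

View pics/s1.png

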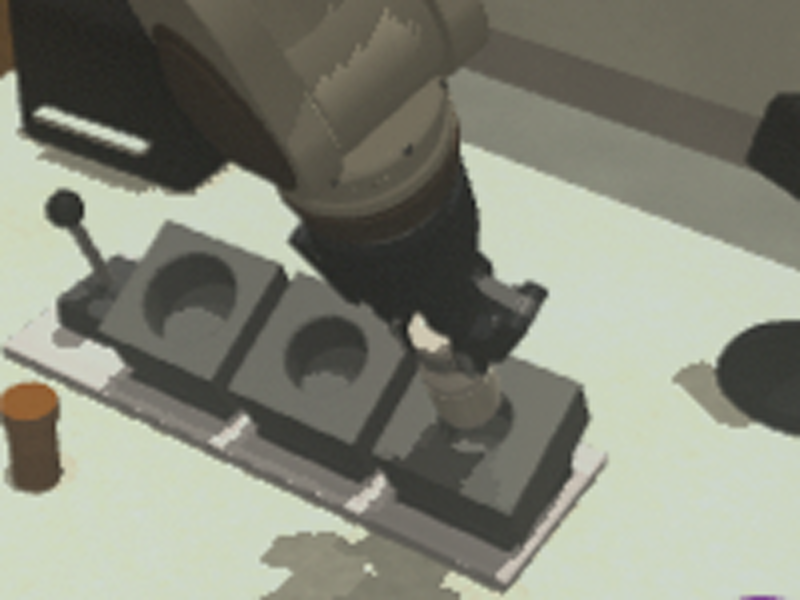

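The small bottle sits over its bore, bottom at (468,412) over the mouth near (480,420), and is aligned. Inserting.

```bash
python3 -m crank '[[[0.2,0.015,-0.346,0,0,0],[0.2,0.015,-0.346,0,0,0],[0.2,0.015,-0.346,0,0,0],[0.2,0.015,-0.346,0,0,0],[0.2,0.015,-0.346,0,0,0],[0,0,0,0,0,0],[0,0,0,0,0,0]]]'; python3 tgt.py s .0098 0
```

```text
time: 7.58
ee_pos: [0.5485, -0.1178, 0.1475]
tcp_rot: [179.7, 29.9, -176.2]
wrist_force: [0.5, 0.0, -0.3]
opening: 0.03
grasp_force: 30.2
to goal units [ 0.83  0.05 -1.35] rot units [-0.03 -0.02  0.05] axis units/20mm in [ 0.499  0.037 -0.866] depth along axis 0.0316
```

```bash
python3 -m crank '[[[0.14,0.01,-0.242,0,0,0],[0.14,0.01,-0.242,0,0,0],[0.14,0.01,-0.242,0,0,0],[0.14,0.01,-0.242,0,0,0],[0.14,0.01,-0.242,0,0,0],[0,0,0,0,0,0],[0,0,0,0,0,0]]]'; python3 tgt.py s .0098 0
```

```text
time: 8.17
ee_pos: [0.5628, -0.117, 0.1239]
tcp_rot: [179.8, 30.0, -176.2]
wrist_force: [-0.5, 0.0, -0.8]
opening: 0.0302
grasp_force: 31.1
to goal units [ 0.11  0.01 -0.17] rot units [-0.03 -0.01  0.05] axis units/20mm in [ 0.499  0.037 -0.866] depth along axis 0.0041
```

```bash
python3 -m crank '[[[0.05,0.004,-0.087,0,0,0],[0.05,0.004,-0.087,0,0,0],[0,0,0,0,0,0],[0,0,0,0,0,0]]]'; python3 -m crank '[[[0.05,0.004,-0.087,0,0,0],[0,0,0,0,0,0],[0,0,0,0,0,0]]]'
```

```text
time: 8.5
ee_pos: [0.5655, -0.1172, 0.1242]
tcp_rot: [179.8, 30.2, -176.1]
wrist_force: [-18.8, 0.3, 21.5]
opening: 0.03
grasp_force: 34.7
time: 8.75
ee_pos: [0.5669, -0.117, 0.1233]
tcp_rot: [179.8, 30.3, -176.1]
wrist_force: [-18.5, 1.0, 24.5]
opening: 0.0302
grasp_force: 36.0
```

```bash
python3 -m crank '[[[0,0,0,0,0,0],[0,0,0,0,0,0],[0,0,0,0,0,0],[0,0,0,0,0,0],[-0.5,-0.037,0.866,0,0,0],[-0.5,-0.037,0.866,0,0,0],[-0.5,-0.037,0.866,0,0,0],[-0.5,-0.037,0.866,0,0,0],[0,0,0,0,0,0]]]' 1; python3 -m crank '[[[-0.394,0.982,0,-0.018,0.242,0],[-0.394,0.982,0,-0.018,0.242,0],[-0.394,0.982,0,-0.018,0.242,0],[-0.394,0.982,0,-0.018,0.242,0],[-0.394,0.982,0,-0.018,0.242,0],[-0.394,0.982,0,-0.018,0.242,0],[-0.394,0.982,0,-0.018,0.242,0],[-0.394,0.982,0,-0.018,0.242,0],[-0.394,0.982,0,-0.018,0.242,0],[-0.394,0.982,0,-0.018,0.242,0],[-0.394,0.982,0,-0.018,0.242,0],[-0.394,0.982,0,-0.018,0.242,0],[-0.394,0.982,0,-0.018,0.242,0],[-0.394,0.982,0,-0.018,0.242,0],[-0.394,0.982,0,-0.018,0.242,0],[-0.394,0.982,0,-0.018,0.242,0],[-0.394,0.982,0,-0.018,0.242,0],[-0.394,0.982,0,-0.018,0.242,0],[0,0,0,0,0,0],[0,0,0,0,0,0]]]'
```

```text
time: 9.5
ee_pos: [0.5259, -0.1201, 0.1923]
tcp_rot: [179.9, 30.2, -176.1]
wrist_force: [0.4, -0.0, 0.6]
opening: 0.0855
grasp_force: 0.0
time: 11.17
ee_pos: [0.3838, 0.2345, 0.187]
tcp_rot: [-180.0, -0.1, -176.0]
wrist_force: [0.9, -0.5, 0.3]
opening: 0.0856
grasp_force: 0.0
```

```bash
python3 -m crank '[[[0.06,-0.05,-0.9,0,0,0],[0,0,-0.93,0,0,0],[0,0,-0.93,0,0,0],[0,0,-0.93,0,0,0],[0,0,-0.93,0,0,0],[0,0,0,0,0,0],[0,0,0,0,0,0]]]'
python3 -m crank '[[[0,0,0,0,0,0],[0,0,0,0,0,0],[0,0,0,0,0,0],[0,0,0,0,0,0],[0,0,0,0,0,0],[0,0,0,0,0,0],[0,0,0,0,0,0]]]' 0.3 30
python3 - <<'E'
from h import *
import cv2
im=bot.camera('side')
im=np.clip(im.astype(float)*1.4,0,255).astype(np.uint8)[100:250,170:370]
cv2.imwrite('pics/s2.png',cv2.resize(im[:,:,::-1],None,fx=4,fy=4,interpolation=cv2.INTER_CUBIC))
E
```

```text
time: 11.75
ee_pos: [0.3847, 0.2319, 0.0953]
tcp_rot: [-180.0, -0.1, -176.1]
wrist_force: [0.6, 0.1, 1.2]
opening: 0.0858
grasp_force: 0.0
time: 12.33
ee_pos: [0.3855, 0.2331, 0.0969]
tcp_rot: [179.9, 0.0, -176.1]
wrist_force: [-1.0, 0.1, 5.7]
opening: 0.0382
grasp_force: 29.8
```

View pics/s2.png

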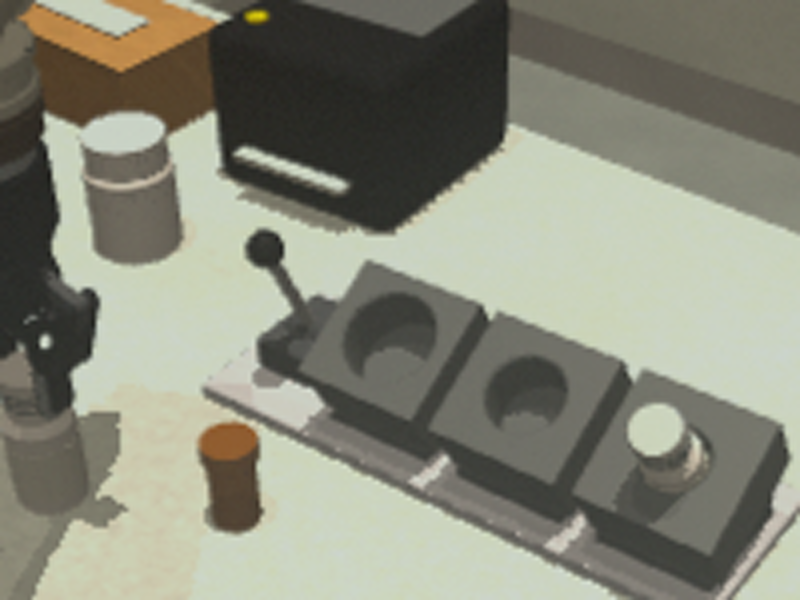

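The small bottle is home, with its cap at (655,430). The medium is gripped. Computing the medium goals.

```bash
sed -i 's/,\.084\]/,.086]/g' tgt.py; python3 tgt.py m .0071 .072
```

```text
to goal units [  6.47 -12.41   4.95] rot units [ 0.3  -4.35  0.05] axis units/20mm in [ 0.499  0.037 -0.866] depth along axis -0.0305
```

```bash
python3 -m crank '[[[0,0,1,0,0,0],[0,0,1,0,0,0],[0,0,1,0,0,0],[0,0,1,0,0,0],[0,0,1,0,0,0],[0,0,1,0,0,0],[0,0,1,0,0,0],[0.498,-0.955,0,0.023,-0.335,0],[0.498,-0.955,0,0.023,-0.335,0],[0.498,-0.955,0,0.023,-0.335,0],[0.498,-0.955,0,0.023,-0.335,0],[0.498,-0.955,0,0.023,-0.335,0],[0.498,-0.955,0,0.023,-0.335,0],[0.498,-0.955,0,0.023,-0.335,0],[0.498,-0.955,0,0.023,-0.335,0],[0.498,-0.955,0,0.023,-0.335,0],[0.498,-0.955,0,0.023,-0.335,0],[0.498,-0.955,0,0.023,-0.335,0],[0.498,-0.955,0,0.023,-0.335,0],[0.498,-0.955,0,0.023,-0.335,0]]]'
python3 -m crank '[[[0,0,-1,0,0,0],[0,0,-1,0,0,0],[0,0,0,0,0,0],[0,0,0,0,0,0]]]'; python3 tgt.py m .0071 0
```

```text
time: 14.05
ee_pos: [0.5145, -0.0165, 0.2358]
tcp_rot: [180.0, 30.0, -176.1]
wrist_force: [0.4, -0.1, -2.1]
opening: 0.0379
grasp_force: 31.1
time: 14.38
ee_pos: [0.5138, -0.0155, 0.1949]
tcp_rot: [179.9, 29.8, -176.1]
wrist_force: [0.3, -0.3, -2.1]
opening: 0.038
grasp_force: 31.2
to goal units [ 1.85  0.15 -3.07] rot units [-0.01 -0.03  0.06] axis units/20mm in [ 0.499  0.037 -0.866] depth along axis 0.0717
```

```bash
python3 -m crank '[[[0.208,0.018,-0.342,0,0,0],[0.208,0.018,-0.342,0,0,0],[0.208,0.018,-0.342,0,0,0],[0.208,0.018,-0.342,0,0,0],[0.208,0.018,-0.342,0,0,0],[0,0,0,0,0,0],[0,0,0,0,0,0]]]'; python3 tgt.py m .0071 0
```

```text
time: 14.97
ee_pos: [0.5352, -0.0135, 0.1609]
tcp_rot: [179.9, 29.9, -176.1]
wrist_force: [-0.1, -0.4, -2.0]
opening: 0.0381
grasp_force: 31.7
to goal units [ 0.78  0.05 -1.37] rot units [-0.01 -0.02  0.05] axis units/20mm in [ 0.499  0.037 -0.866] depth along axis 0.0315
```

```bash
python3 -m crank '[[[0.135,0.01,-0.242,0,0,0],[0.135,0.01,-0.242,0,0,0],[0.135,0.01,-0.242,0,0,0],[0.135,0.01,-0.242,0,0,0],[0.135,0.01,-0.242,0,0,0],[0,0,0,0,0,0],[0,0,0,0,0,0]]]'; python3 -m crank '[[[0.05,0.004,-0.087,0,0,0],[0.05,0.004,-0.087,0,0,0],[0,0,0,0,0,0],[0,0,0,0,0,0]]]';python3 tgt.py m .0071 0
```

```text
time: 15.55
ee_pos: [0.5488, -0.0126, 0.1372]
tcp_rot: [179.9, 29.9, -176.1]
wrist_force: [0.6, 0.5, -2.4]
opening: 0.0381
grasp_force: 32.2
time: 15.88
ee_pos: [0.5508, -0.0126, 0.1365]
tcp_rot: [180.0, 30.1, -176.1]
wrist_force: [-19.7, -0.4, 16.8]
opening: 0.0382
grasp_force: 35.2
to goal units [ 0.    0.01 -0.15] rot units [-0.01  0.01  0.06] axis units/20mm in [ 0.499  0.037 -0.866] depth along axis 0.0026
```

```bash
python3 -m crank '[[[0.03,0.002,-0.052,0,0,0],[0,0,0,0,0,0]]]'; python3 -m crank '[[[0,0,0,0,0,0],[0,0,0,0,0,0],[0,0,0,0,0,0],[0,0,0,0,0,0],[-0.5,-0.037,0.866,0,0,0],[-0.5,-0.037,0.866,0,0,0],[-0.5,-0.037,0.866,0,0,0],[-0.5,-0.037,0.866,0,0,0],[0,0,0,0,0,0]]]' 1; python3 -m crank '[[[-0.392,-0.971,0,-0.023,0.335,0],[-0.392,-0.971,0,-0.023,0.335,0],[-0.392,-0.971,0,-0.023,0.335,0],[-0.392,-0.971,0,-0.023,0.335,0],[-0.392,-0.971,0,-0.023,0.335,0],[-0.392,-0.971,0,-0.023,0.335,0],[-0.392,-0.971,0,-0.023,0.335,0],[-0.392,-0.971,0,-0.023,0.335,0],[-0.392,-0.971,0,-0.023,0.335,0],[-0.392,-0.971,0,-0.023,0.335,0],[-0.392,-0.971,0,-0.023,0.335,0],[-0.392,-0.971,0,-0.023,0.335,0],[-0.392,-0.971,0,-0.023,0.335,0],[0,0,0,0,0,0],[0,0,0,0,0,0]]]'
python3 - <<'E'
from h import *
snap('wrist','w3.png'); print(w2px('wrist',[.4088,-.2684,.115]))
E
```

```text
time: 16.05
ee_pos: [0.5512, -0.0126, 0.1364]
tcp_rot: [180.0, 30.1, -176.1]
wrist_force: [-29.5, -0.8, 24.9]
opening: 0.0384
grasp_force: 36.6
time: 16.8
ee_pos: [0.5118, -0.0156, 0.2065]
tcp_rot: [180.0, 30.3, -176.1]
wrist_force: [-0.0, -0.1, 0.3]
opening: 0.0855
grasp_force: 0.0
time: 18.05
ee_pos: [0.4098, -0.2685, 0.2008]
tcp_rot: [179.9, -0.1, -176.2]
wrist_force: [-0.5, -0.2, -0.6]
opening: 0.0854
grasp_force: 0.0
[382.41961872 304.10479126]
```

View pics/w3.png

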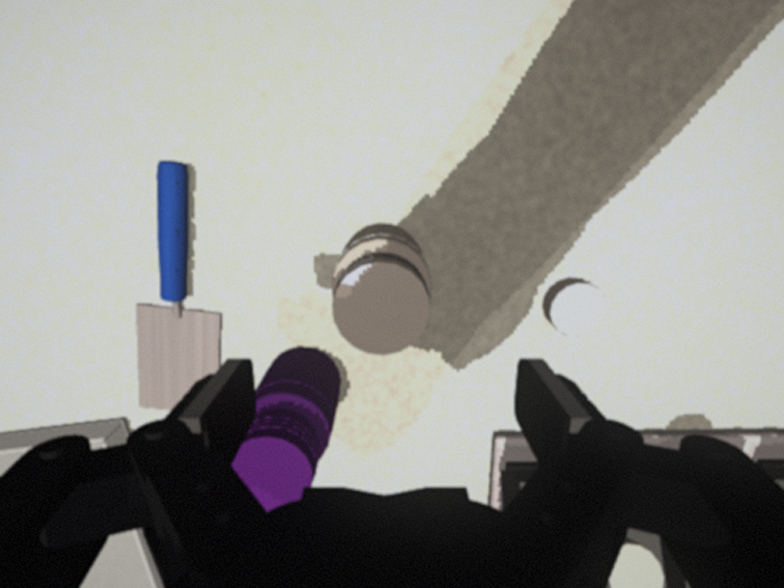

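The large cap is at (381,304) as predicted. Purple stands ahead-right at (272,470). I check its clearance before descending.

```bash
python3 -c "
from h import *
print(px2w('wrist',381,304,.115),px2w('wrist',273,470,.115))"
python3 -m crank '[[[0,0,-0.95,0,0,0],[0,0,-0.95,0,0,0],[0,0,-0.95,0,0,0],[0,0,-0.95,0,0,0],[0,0,-0.95,0,0,0],[0,0,0,0,0,0],[0,0,0,0,0,0]]]'
python3 -m crank '[[[0,0,0,0,0,0],[0,0,0,0,0,0],[0,0,0,0,0,0],[0,0,0,0,0,0],[0,0,0,0,0,0],[0,0,0,0,0,0]]]' 0.4 40; python3 -c "
from tgt import *
z=bot.get_obs()['ee_pos'][2];print(z,((goal('l',.115-z,.072)-bot.get_obs()['ee_pos'])/.02).round(2))"
```

```text
[ 0.40869463 -0.26922062  0.115     ] [ 0.51037807 -0.32326684  0.115     ]
time: 18.68
ee_pos: [0.4092, -0.2669, 0.1069]
tcp_rot: [179.9, -0.1, -176.1]
wrist_force: [0.6, -0.3, 2.4]
opening: 0.0852
grasp_force: 0.0
time: 19.18
ee_pos: [0.4102, -0.2683, 0.1088]
tcp_rot: [-180.0, 0.1, -176.1]
wrist_force: [-0.1, -0.1, 6.5]
opening: 0.0476
grasp_force: 40.7
0.1087787411337227 [ 4.55 17.87  4.87]
```

```bash
python3 -m crank '[[[0,0,1,0,0,0],[0,0,1,0,0,0],[0,0,1,0,0,0],[0,0,1,0,0,0],[0,0,1,0,0,0],[0,0,1,0,0,0],[0,0,1,0,0,0],[0,0,1,0,0,0],[0,0.993,0,0,0,0],[0,0.993,0,0,0,0],[0,0.993,0,0,0,0],[0,0.993,0,0,0,0],[0,0.993,0,0,0,0],[0,0.993,0,0,0,0],[0,0.993,0,0,0,0],[0,0.993,0,0,0,0],[0,0.993,0,0,0,0],[0,0.993,0,0,0,0],[0,0.993,0,0,0,0]]]'
python3 -m crank '[[[0.65,0.993,0,0.047,-0.621,0],[0.65,0.993,0,0.047,-0.621,0],[0.65,0.993,0,0.047,-0.621,0],[0.65,0.993,0,0.047,-0.621,0],[0.65,0.993,0,0.047,-0.621,0],[0.65,0.993,0,0.047,-0.621,0],[0.65,0.993,0,0.047,-0.621,0],[0,0,-1,0,0,0],[0,0,-1,0,0,0],[0,0,-1,0,0,0],[0,0,0,0,0,0],[0,0,0,0,0,0]]]'; python3 tgt.py l .0062 0
python3 - <<'E'
from h import *
import cv2
im=bot.camera('side')
im=np.clip(im.astype(float)*1.4,0,255).astype(np.uint8)[100:250,190:390]
cv2.imwrite('pics/s3.png',cv2.resize(im[:,:,::-1],None,fx=4,fy=4,interpolation=cv2.INTER_CUBIC))
E
```

```text
time: 20.77
ee_pos: [0.4093, -0.0485, 0.2676]
tcp_rot: [180.0, -0.0, -176.1]
wrist_force: [1.0, -0.3, -2.0]
opening: 0.0477
grasp_force: 42.5
time: 21.77
ee_pos: [0.4999, 0.0895, 0.2067]
tcp_rot: [179.7, 29.8, -176.2]
wrist_force: [0.2, -0.5, -1.4]
opening: 0.0474
grasp_force: 42.5
to goal units [ 1.85  0.12 -3.14] rot units [-0.03 -0.03  0.05] axis units/20mm in [ 0.499  0.037 -0.866] depth along axis 0.073
```

View pics/s3.png

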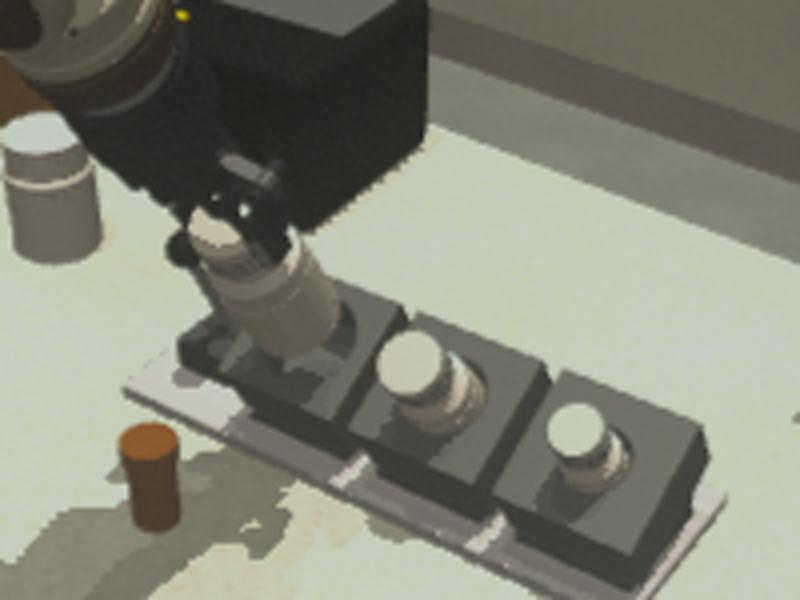

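The medium (410,362) and small (575,430) are home, and the large is over its bore. Inserting.

```bash
python3 -m crank '[[[0.205,0.012,-0.345,0,0,0],[0.205,0.012,-0.345,0,0,0],[0.205,0.012,-0.345,0,0,0],[0.205,0.012,-0.345,0,0,0],[0.205,0.012,-0.345,0,0,0],[0,0,0,0,0,0],[0,0,0,0,0,0]]]'; python3 tgt.py l .0062 0
```

```text
time: 22.4
ee_pos: [0.5209, 0.0906, 0.1718]
tcp_rot: [179.7, 29.8, -176.2]
wrist_force: [-0.1, 0.2, -2.3]
opening: 0.0479
grasp_force: 44.2
to goal units [ 0.81  0.06 -1.4 ] rot units [-0.03 -0.03  0.05] axis units/20mm in [ 0.499  0.037 -0.866] depth along axis 0.0323
```

```bash
python3 -m crank '[[[0.14,0.01,-0.242,0,0,0],[0.14,0.01,-0.242,0,0,0],[0.14,0.01,-0.242,0,0,0],[0.14,0.01,-0.242,0,0,0],[0.14,0.01,-0.242,0,0,0],[0,0,0,0,0,0],[0,0,0,0,0,0]]]'; python3 -m crank '[[[0.05,0.004,-0.087,0,0,0],[0.05,0.004,-0.087,0,0,0],[0,0,0,0,0,0],[0,0,0,0,0,0]]]';python3 tgt.py l .0062 0
```

```text
time: 22.98
ee_pos: [0.535, 0.0917, 0.1481]
tcp_rot: [179.7, 29.9, -176.2]
wrist_force: [-0.7, -0.4, -3.0]
opening: 0.0479
grasp_force: 44.0
time: 23.32
ee_pos: [0.5364, 0.0915, 0.1473]
tcp_rot: [179.7, 30.0, -176.2]
wrist_force: [-26.0, -3.7, 17.9]
opening: 0.0476
grasp_force: 47.3
to goal units [ 0.03  0.01 -0.17] rot units [-0.03 -0.01  0.05] axis units/20mm in [ 0.499  0.037 -0.866] depth along axis 0.0033
```

```bash
python3 -m crank '[[[0.03,0.002,-0.052,0,0,0],[0,0,0,0,0,0]]]'; python3 -m crank '[[[0,0,0,0,0,0],[0,0,0,0,0,0],[0,0,0,0,0,0],[0,0,0,0,0,0],[-0.5,-0.037,0.866,0,0,0],[-0.5,-0.037,0.866,0,0,0],[-0.5,-0.037,0.866,0,0,0],[-0.5,-0.037,0.866,0,0,0],[-0.5,-0.037,0.866,0,0,0],[0,0,0,0,0,0]]]' 1; python3 -m crank '[[[0,0.61,0,-0.041,0.544,0],[0,0.61,0,-0.041,0.544,0],[0,0.61,0,-0.041,0.544,0],[0,0.61,0,-0.041,0.544,0],[0,0.61,0,-0.041,0.544,0],[0,0.61,0,-0.041,0.544,0],[0,0.61,0,-0.041,0.544,0],[0,0.61,0,-0.041,0.544,0],[0,0,0,0,0,0],[0,0,0,0,0,0]]]' 0
python3 - <<'E'
from h import *
im=bot.camera('side')
im=np.clip(im.astype(float)*1.4,0,255).astype(np.uint8)[100:250,190:390]
cv2.imwrite('pics/s4.png',cv2.resize(im[:,:,::-1],None,fx=4,fy=4,interpolation=cv2.INTER_CUBIC))
E
```

```text
time: 23.48
ee_pos: [0.5371, 0.0915, 0.1473]
tcp_rot: [179.7, 30.0, -176.2]
wrist_force: [-33.3, -6.0, 23.7]
opening: 0.0478
grasp_force: 48.8
time: 24.32
ee_pos: [0.4879, 0.0885, 0.2351]
tcp_rot: [179.7, 30.2, -176.2]
wrist_force: [0.7, -0.3, 1.0]
opening: 0.0851
grasp_force: 0.0
time: 25.15
ee_pos: [0.4884, 0.1863, 0.2285]
tcp_rot: [-180.0, -0.2, -176.1]
wrist_force: [0.6, -0.4, 1.6]
opening: 0.0
grasp_force: 0.0
```

View pics/s4.png

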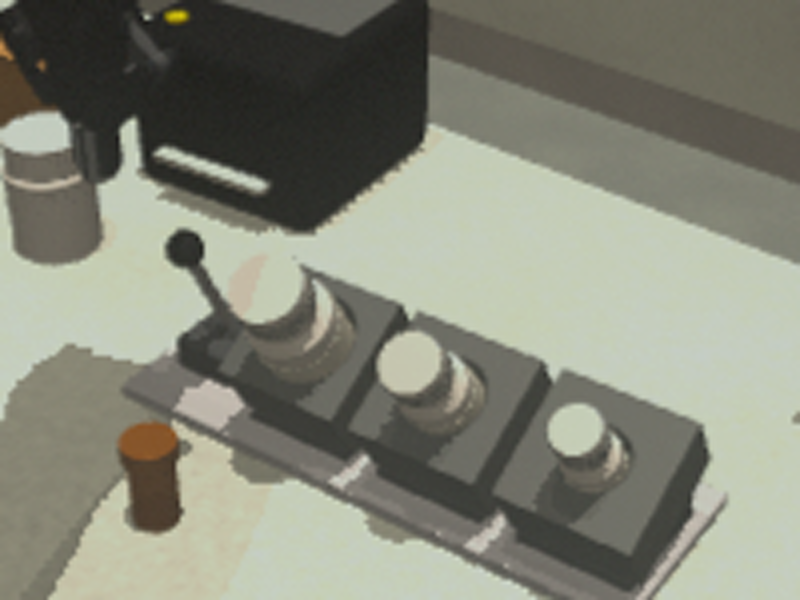

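All three are in. I check numerically that the caps are at the expected depth, and lower the closed fingers in front of the lever (ball at (185,248)).

```bash
python3 - <<'E'
from tgt import *
for k,c in dict(l=(268,288),m=(412,363),s=(577,431)).items():
    for up in (0,.01): X=goal(k,0,up); p=w2px('side',X,1); print(k,up,((p-[190,100])*4).round(),c)
E
python3 -m crank '[[[0,0,-0.88,0,0,0],[0,0,-0.88,0,0,0],[0,0,-0.88,0,0,0],[0,0,-0.88,0,0,0],[0,0,-0.88,0,0,0],[0,0,-0.88,0,0,0],[0.5,0.1,0,0,0,0],[0,0,0,0,0,0],[0,0,0,0,0,0]]]'
```

```text
l 0 [271. 286.] (268, 288)
l 0.01 [265. 278.] (268, 288)
m 0 [419. 353.] (412, 363)
m 0.01 [414. 345.] (412, 363)
s 0 [580. 425.] (577, 431)
s 0.01 [577. 418.] (577, 431)
time: 25.95
ee_pos: [0.4984, 0.1878, 0.1265]
tcp_rot: [179.9, 0.0, -176.1]
wrist_force: [0.1, -0.2, 0.2]
opening: -0.0002
grasp_force: 0.0
```

I have reached (in fact passed) the picture limit, so I check the seating of the caps by image code only, before the lever is touched.

Run:
```python
from tgt import *
for n in('side','top'):
    im=bot.camera(n)
    g=im.astype(int).min(2)
    for k,r in dict(l=.025,m=.02,s=.016).items():
        X=goal(k,0,-.002); p=w2px(n,X,1)
        # predicted rim ellipse; search shift maximising edge contrast (inside minus outside)
        u=np.array([-np.sin(y),np.cos(y),0]); v=np.cross(a,u); th=np.linspace(0,2*np.pi,72)
        best=[]
        for d in np.arange(-.012,.013,.001):
          for e in np.arange(-.005,.0051,.001):
            for w in np.arange(-.005,.0051,.001):
              C=X+d*a+e*u+w*v
              def s(rr,lo=0): 
                  P=np.array([w2px(n,C+rr*(np.cos(t)*u+np.sin(t)*v),1) for t in th[::3]]); return cv2.remap(g.astype(np.float32),P[:,0].astype(np.float32)[None],P[:,1].astype(np.float32)[None],1).ravel()
              if abs(w)>.0031 or abs(e)>.0031: continue
              I,O=s(r*.9),s(r*1.12); best.append((np.median(I-O)-I.std()*.5,d,e,w))
        best.sort(reverse=True); b=np.array(best[:15]); print(n,k,b[0].round(3),'mean',b.mean(0).round(4))
```

```text
Traceback (most recent call last):
  File "h.py", line 10, in w2px
    f,cx,cy,R,t=cam(n); p=R@np.array(X)+t; return np.array([f*p[0]/p[2]+cx,f*p[1]/p[2]+cy])*s
                ~~~^^^
  File "h.py", line 6, in cam
    m=bot.camera_model(n); f=210/np.tan(np.radians(m['vertical_fov']/2)); return f,m['cx'],m['cy'],np.array(m['R']),np.array(m['t'])
ValueError: time passes only in moves, steps and waits
```

Physical probe instead: touch the large cap along the bore axis with closed fingers. This measures its depth and seats it.

```bash
python3 -m crank '[[[0,0,0.9,0,0,0],[0,0,0.9,0,0,0],[0,0,0.9,0,0,0],[0,0,0.9,0,0,0],[0,0,0.9,0,0,0],[0.04,-0.615,0,0.041,-0.544,0],[0.04,-0.615,0,0.041,-0.544,0],[0.04,-0.615,0,0.041,-0.544,0],[0.04,-0.615,0,0.041,-0.544,0],[0.04,-0.615,0,0.041,-0.544,0],[0.04,-0.615,0,0.041,-0.544,0],[0.04,-0.615,0,0.041,-0.544,0],[0.04,-0.615,0,0.041,-0.544,0],[0,0,-0.5,0,0,0],[0,0,0,0,0,0],[0,0,0,0,0,0]]]'; python3 tgt.py l -.019 0
```

```text
time: 27.33
ee_pos: [0.5038, 0.0897, 0.2053]
tcp_rot: [179.7, 29.8, -176.2]
wrist_force: [0.2, -0.5, -0.3]
opening: -0.0002
grasp_force: 0.0
to goal units [ 1.03  0.06 -1.98] rot units [-0.04 -0.03  0.05] axis units/20mm in [ 0.499  0.037 -0.866] depth along axis 0.0446
```

```bash
python3 -m crank '[[[0.2,0.012,-0.346,0,0,0],[0.2,0.012,-0.346,0,0,0],[0.2,0.012,-0.346,0,0,0],[0.15,0.011,-0.26,0,0,0],[0,0,0,0,0,0],[0,0,0,0,0,0]]]'; python3 -m crank '[[[0.075,0.005,-0.13,0,0,0],[0,0,0,0,0,0],[0,0,0,0,0,0]]]'; python3 -m crank '[[[0.075,0.005,-0.13,0,0,0],[0,0,0,0,0,0],[0,0,0,0,0,0]]]' ; python3 tgt.py l -.019 0; python3 -m crank '[[[0.075,0.005,-0.13,0,0,0],[0,0,0,0,0,0],[0,0,0,0,0,0]]]'; python3 tgt.py l -.019 0
```

```text
time: 27.83
ee_pos: [0.5189, 0.0905, 0.1781]
tcp_rot: [179.7, 29.8, -176.2]
wrist_force: [-0.7, 0.4, 0.7]
opening: 0.0
grasp_force: 0.0
time: 28.08
ee_pos: [0.5205, 0.0905, 0.1767]
tcp_rot: [179.7, 29.9, -176.2]
wrist_force: [0.2, -0.0, -1.3]
opening: -0.0001
grasp_force: 0.0
time: 28.33
ee_pos: [0.522, 0.0906, 0.1738]
tcp_rot: [179.7, 29.9, -176.2]
wrist_force: [-0.4, 0.1, 0.4]
opening: 0.0002
grasp_force: 0.0
to goal units [ 0.12  0.01 -0.41] rot units [-0.03 -0.02  0.05] axis units/20mm in [ 0.499  0.037 -0.866] depth along axis 0.0083
time: 28.58
ee_pos: [0.5235, 0.0907, 0.1711]
tcp_rot: [179.7, 29.9, -176.2]
wrist_force: [0.1, 0.4, -0.0]
opening: -0.0001
grasp_force: 0.0
to goal units [ 0.05  0.01 -0.27] rot units [-0.03 -0.02  0.05] axis units/20mm in [ 0.499  0.037 -0.866] depth along axis 0.0052
```

```bash
for i in 1; do python3 -m crank '[[[0.05,0.004,-0.087,0,0,0],[0,0,0,0,0,0],[0,0,0,0,0,0]]]'; python3 tgt.py l -.019 0; python3 -m crank '[[[0.05,0.004,-0.087,0,0,0],[0,0,0,0,0,0],[0,0,0,0,0,0]]]'; python3 tgt.py l -.019 0; done
```

```text
time: 28.83
ee_pos: [0.5252, 0.0909, 0.1708]
tcp_rot: [179.7, 30.0, -176.2]
wrist_force: [-2.1, 0.3, 4.5]
opening: -0.0003
grasp_force: 2.6
to goal units [-0.04 -0.   -0.26] rot units [-0.04  0.    0.05] axis units/20mm in [ 0.499  0.037 -0.866] depth along axis 0.0041
time: 29.08
ee_pos: [0.5269, 0.0911, 0.1712]
tcp_rot: [179.7, 30.2, -176.2]
wrist_force: [-5.5, -0.9, 12.9]
opening: -0.0002
grasp_force: 7.3
to goal units [-0.13 -0.01 -0.28] rot units [-0.04  0.03  0.05] axis units/20mm in [ 0.499  0.037 -0.866] depth along axis 0.0036
```

Contact came at the same depth as at insertion and stayed solid, so the large is home. Back to the lever.

```bash
python3 -m crank '[[[-0.5,-0.037,0.866,0,0,0],[-0.5,-0.037,0.866,0,0,0],[-0.5,-0.037,0.866,0,0,0],[0,0.63,0,-0.041,0.544,0],[0,0.63,0,-0.041,0.544,0],[0,0.63,0,-0.041,0.544,0],[0,0.63,0,-0.041,0.544,0],[0,0.63,0,-0.041,0.544,0],[0,0.63,0,-0.041,0.544,0],[0,0.63,0,-0.041,0.544,0],[0,0.63,0,-0.041,0.544,0],[0,0,-0.92,0,0,0],[0,0,-0.92,0,0,0],[0,0,-0.92,0,0,0],[0,0,-0.92,0,0,0],[0,0,-0.92,0,0,0],[0,0,0,0,0,0],[0,0,0,0,0,0]]]'
```

```text
time: 30.58
ee_pos: [0.495, 0.1893, 0.1272]
tcp_rot: [180.0, -0.2, -176.1]
wrist_force: [-0.0, -0.1, 0.7]
opening: -0.0002
grasp_force: 0.0
```

```bash
python3 -m crank '[[[0.4,0.03,0,0,0,0],[0.4,0.03,0,0,0,0],[0.4,0.03,0,0,0,0],[0.4,0.03,0,0,0,0],[0.4,0.03,0,0,0,0],[0.4,0.03,0,0,0,0],[0.4,0.03,0,0,0,0],[0.4,0.03,0,0,0,0],[0.4,0.03,0,0,0,0],[0.4,0.03,0,0,0,0],[0.4,0.03,0,0,0,0],[0.4,0.03,0,0,0,0],[0.4,0.03,0,0,0,0],[0.4,0.03,0,0,0,0],[0,0,0,0,0,0]]]'
python3 -m crank '[[[0.3,0.02,-0.1,0,0,0],[0.3,0.02,-0.1,0,0,0],[0.3,0.02,-0.1,0,0,0],[0,0,0,0,0,0],[0,0,0,0,0,0]]]'
```

```text
time: 31.83
ee_pos: [0.6088, 0.1979, 0.1274]
tcp_rot: [180.0, -0.1, -176.1]
wrist_force: [0.7, 0.0, -0.7]
opening: -0.0002
grasp_force: 0.0
time: 32.25
ee_pos: [0.6202, 0.199, 0.1222]
tcp_rot: [179.9, -0.7, -176.0]
wrist_force: [-34.6, -2.4, 18.6]
opening: 0.0002
grasp_force: 18.6
```

```bash
python3 -m crank '[[[-1,-0.07,0,0,0,0],[-1,-0.07,0,0,0,0],[0,0,1,0,0,0],[0,0,1,0,0,0],[0,0,1,0,0,0],[0,0,1,0,0,0],[-1,0,1,0,0,0],[-1,0,0,0,0,0],[-1,0,0,0,0,0],[-1,0,0,0,0,0],[-1,0,0,0,0,0],[-1,0,0,0,0,0],[-1,0,0,0,0,0],[-1,0,0,0,0,0],[0,0,0,0,0,0],[0,0,0,0,0,0]]]'
python3 - <<'E'
from h import *
y=np.radians(4.3); x=np.array([np.cos(y),np.sin(y),0]); piv=np.array([.553,.1905,.1218])+.0479*x; piv[2]=.034
for n in('side','top','wrist'):
    cur=bot.camera(n)
    g=cv2.cvtColor(cur,cv2.COLOR_RGB2GRAY).astype(float)
    r=[]
    for th in (-.5,-.25,0,.25,.35,.4,.45,.5):
        u,v=np.round(w2px(n,piv+.1*(np.sin(th)*x+np.cos(th)*np.array([0,0,1])),1)).astype(int)
        r.append((th,u,v,g[max(v-1,0):v+2,max(u-1,0):u+2].mean().round() if 0<=u<560 and 0<=v<420 else None))
    print(n,r)
    cv2.imwrite('pics/raw_end_%s.png'%n,cur[:,:,::-1])
E
```

```text
time: 33.58
ee_pos: [0.4254, 0.1964, 0.2224]
tcp_rot: [179.9, -0.0, -176.1]
wrist_force: [0.8, 0.2, -0.5]
opening: 0.0001
grasp_force: 0.0
side [(-0.5, np.int64(235), np.int64(164), np.float64(143.0)), (-0.25, np.int64(241), np.int64(157), np.float64(143.0)), (0, np.int64(246), np.int64(152), np.float64(75.0)), (0.25, np.int64(252), np.int64(149), np.float64(34.0)), (0.35, np.int64(254), np.int64(148), np.float64(36.0)), (0.4, np.int64(255), np.int64(148), np.float64(35.0)), (0.45, np.int64(256), np.int64(148), np.float64(35.0)), (0.5, np.int64(258), np.int64(148), np.float64(35.0))]
top [(-0.5, np.int64(200), np.int64(191), np.float64(47.0)), (-0.25, np.int64(197), np.int64(181), np.float64(31.0)), (0, np.int64(195), np.int64(171), np.float64(83.0)), (0.25, np.int64(193), np.int64(161), np.float64(64.0)), (0.35, np.int64(193), np.int64(158), np.float64(8.0)), (0.4, np.int64(192), np.int64(156), np.float64(11.0)), (0.45, np.int64(192), np.int64(155), np.float64(13.0)), (0.5, np.int64(192), np.int64(153), np.float64(12.0))]
wrist [(-0.5, np.int64(257), np.int64(354), np.float64(11.0)), (-0.25, np.int64(257), np.int64(385), np.float64(8.0)), (0, np.int64(258), np.int64(411), np.float64(8.0)), (0.25, np.int64(258), np.int64(429), None), (0.35, np.int64(259), np.int64(434), None), (0.4, np.int64(259), np.int64(436), None), (0.45, np.int64(259), np.int64(438), None), (0.5, np.int64(259), np.int64(439), None)]
```

Run:
```python
from h import *
for f in('raw_top.png','raw_end_top.png'):
    g=cv2.imread('pics/'+f,0)[140:205,178:218]
    n,l,s,c=cv2.connectedComponentsWithStats((g<24).astype(np.uint8)); print([(s[i].tolist(),(c[i]+[178,140]).round(1)) for i in range(1,n) if s[i,4]>12])
    if 'end' in f: print(g[6:28,4:26])
```

```text
[([18, 46, 20, 15, 140], array([202.4, 192.7]))]
[([0, 12, 19, 37, 119], array([189.6, 173.3])), ([11, 12, 10, 9, 70], array([193.6, 155.9])), ([24, 54, 14, 6, 28], array([208.8, 196.8]))]
[[157 155 156 155 155 157 157 155 156 156 156 157 155 156 157 155 155 156
  158 154 154 155]
 [157 155 157 156 157 156 156 156 156 156 156 155 156 154 156 153 156 155
  155 155 156 155]
 [155 156 156 156 154 157 155 155 156 153 156 158 154 156 157 155 154 157
  154 156 155 156]
 [155 154 156 155 155 155 157 156 155 156 156 157 157 155 155 153 156 156
  157 155 154 154]
 [157 156 155 158 157 156 156 154 155 156 123 100 118 126 145 157 154 156
  156 157 155 155]
 [155 156 156 156 155 156 155 156 124  84  50  32  44  50  85 139 155 155
  155 156 156 157]
 [154 156 154 156 157 156 154 125  65  19   9   8  12   5  22  80 139 156
  158 155 157 155]
 [158 157 155 156 155 155 136  73  16   8  10  12   7  10   2  24  79 138
  155 156 157 156]
 [154 155 156 155 154 155 104  32  11  10  14  14  12   8   8   0  33 126
  154 156 157 156]
 [142 154 157 156 157 155  95  21   8   9  11  22  15  13   7   4   9 125

[... 435 characters left out ...]
5   0   2   5  12  60 133 154
  152 152 151 155]
 [ 24  24  23  84 140 154 156 157 151 139 111  78  42  31  30  70 134 150
  153 150 152 154]
 [ 23  22  22  36  87 142 155 156 156 157 151 112  60  55  62  60 128 134
  129 136 137 147]
 [ 27  24  20  21  33 127 155 156 156 156 156 148  91  65  68  59  89 128
  144 147 150 152]
 [ 28  26  24  23  19  82 139 157 156 131 133 142 110  76  69  64  62 128
  153 154 153 154]
 [ 33  26  25  23  22  35  83 130 153 148 149 124  84  65  67  69  59  88
  138 155 155 154]
 [ 39  33  25  24  24  22  30 125 155 158 158 117  87  69  65  71  63  56
   87 136 157 155]
 [ 37  36  27  23  22  21  17  83 138 156 128  98  91  77  67  69  64  61
   71  92 136 153]]
```

Run:
```python
from h import *
y=np.radians(4.3); x=np.array([np.cos(y),np.sin(y),0]); piv=np.array([.553,.1905,.1218])+.0479*x; piv[2]=.034
for th in(-.5,.35,.4,.45,.5): print(th,w2px('top',piv+.1*(np.sin(th)*x+np.cos(th)*np.array([0,0,1])),1).round(2))
for f,c in(('raw_top.png',(201,191)),('raw_end_top.png',(193,156))):
    g=cv2.imread('pics/'+f,0).astype(float); u0,v0=c; w=g[v0-7:v0+8,u0-7:u0+8]; m=(w<26); 
    n,l,s,cc=cv2.connectedComponentsWithStats((w<26).astype(np.uint8)); i=l[7,7]; print(f,cc[i]+[u0-7,v0-7],s[i])
o=bot.get_obs(); print(o['wrist_force'],o['time'])
```

```text
-0.5 [199.88 190.95]
0.35 [192.61 157.88]
0.4 [192.36 156.32]
0.45 [192.14 154.82]
0.5 [191.94 153.41]
raw_top.png [201.512 191.984] [  2   2  13  13 125]
raw_end_top.png [193.64788732 155.88732394] [ 3  3 10  9 71]
[-0.1610436   0.12893043  0.24655337] 33.7333
```

The lever ball moved to about 0.43 rad past vertical, a reading of roughly 0.93 or more. The push ended on the hard stop at 34 N, and the robot is now clear of everything.

```bash
python3 -c "
from workcell import bot
print(bot.job_done())"
```

```text
the job is handed in; nothing more can be done
None
```

I handed the job in at about 34 s: all three bottles are in their own pockets and let go, and the lock lever is pushed to its stop, by image at about 0.9 (needs 0.85); the hand-in returned no verdict, and I viewed 11 pictures against the limit of 10.

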